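# Squeeze-test the pitch buffers and pull the soft ones

## Task

Test the four bronze pitch buffers standing in the slotted oak rack: squeeze each one firmly between the fingers, across its head and steel push-pad, until the pad will go no further. Lift every buffer whose pad sinks deep out of the rack and stand it upright in the steel scrap tray; leave those that give only a little and go firm standing in their own slots. Do not tip any buffer over, and do not disturb the other things.

Things in the scene. Friction and masses are not known exactly. Their poses are not given: they have to be found in the camera images.
- rack: Fixed white oak rack, 140 (x) x 352 (y) mm, 32 mm high. Origin: centre of its underside, z up. Five grooves 47 mm wide run along its x, open at both ends, floor 12 mm up, walls to 32 mm, centred at y = -132, -66, 0, 66, 132 mm. Four buffers and a hub bolt stand in them in any order, pads to the rack's +x.
- tray: Fixed steel scrap tray, open on top, 140 (x) x 200 (y) x 35 mm high, walls and floor 4 mm thick, empty at the start. Origin: centre of its underside, z up.
- buffer_a: Pitch-stop buffer, one of four alike: bronze, upright, about 0.45 kg. Origin: centre of underside, z up. Foot 64 (x) x 44 (y) x 12 mm; round column 32 mm across; square head 38 (x) x 36 (y) mm, 75 to 113 mm up. Steel push-pad 32 x 32 x 6 mm off the head's +x side, centred 94 mm up. 56 mm wide at the start from head back (x = -28 mm) to pad face (x = +28 mm).
- buffer_b: Buffer as buffer_a, same origin and axes. The pad slides into the head along -x; seal drag resists it with about 4 N and holds it where it is left. A squeeze of 15 to 25 N along x takes it to its stop.
- buffer_c: Buffer as buffer_a. Sound buffers: the pad gives 2 mm and goes firm (54 mm wide then). Soft, spent ones: the pad sinks 8 mm (48 mm wide).
- buffer_d: Buffer as buffer_a. Two of the four are soft; which changes from start to start and cannot be seen; only squeezing tells.
- pad_a (a joint): How far the push-pad of buffer_a has been pressed in, m: 0 fully out (start), about 0.002 at the stop of a sound one, 0.008 at the stop of a soft one.
- pad_b (a joint): How far the push-pad of buffer_b has been pressed in, m: 0 fully out (start), about 0.002 at the stop of a sound one, 0.008 at the stop of a soft one.
- pad_c (a joint): How far the push-pad of buffer_c has been pressed in, m: 0 fully out (start), about 0.002 at the stop of a sound one, 0.008 at the stop of a soft one.
- pad_d (a joint): How far the push-pad of buffer_d has been pressed in, m: 0 fully out (start), about 0.002 at the stop of a sound one, 0.008 at the stop of a soft one.
- hub_bolt: Bystander in the rack: round bronze bolt, no pad, standing on its 42 mm head, 120 mm high. Origin: centre of its underside.
- spare_bolt: Bystander: the same bolt, standing on the table to the left. Origin: centre of its underside.
- lock_washer: Bystander: brass ring 68 mm across, 6 mm thick, on the table between robot and rack. Origin: centre of its underside.
- wrench: Bystander: steel wrench 200 mm long lying behind the rack.
- grease_jar: Bystander: jar 64 mm across, 80 mm high, beyond the tray. Origin: centre of its underside.
There are look-alikes about, which are no part of the job. Leave any red or turquoise look-alike of the buffer_a alone.

How it is judged:
By the outcome, as a careful person would: the job done as asked, in the order asked, and still so for the second after the job is handed in, with the robot touching nothing.
It also fails if it takes over 61 s, if anything falls off the work surface, if the arm or the gripper's body presses on something with over 40 N, if the wrist force passes 120 N, or if a joint passes its speed limit or range.

## Robot

A 6-joint arm with a two-finger parallel gripper is mounted at the origin on the work surface. World frame = base frame: x ahead of the robot, y to its left, z up, the work surface at z = 0. Lengths are in m, angles in degrees, forces in N, time in s.
With the tool pointing down it reaches from about 0.35 to 0.875 m from the base axis. Payload 4.2 kg.
Tool frame: the origin (TCP) lies where the fingers leave the gripper's body, on its centre line; the fingertips stand 70 mm ahead of it and the grasp point (between the pads) lies 51 mm ahead of it; z points along the fingers, y is the direction in which the jaws open and shut (so a half turn about z gives the same grasp; the last joint's range is limited). The gripper opens to 87 mm and grips with 3 to 60 N. Pads are 19 mm wide; open, the fingers measure 117 mm over their backs; the gripper's body (75 mm by 190 mm) begins 51 mm behind the grasp point.
Start: joints at [81.91, 22.042, 0.453, 0, -68.411, -14.817], TCP at [0.243, 0.576, 0.292] pointing down, gripper open.
Joint ranges: [-179.83, 179.83], [-69.29, 118.12], [-61.27, 80.66], [-181.25, 117.63], [-171.15, -9.14], [-177.46, 177.46]. Speed limits (degrees/s): [159.86, 159.86, 180, 180, 180, 180].

## Interface

Orientations are given as a 3x3 rotation matrix whose columns are the frame's x, y, z axes.
In Python, from station import sense, capture, camera_model, finish_job gives the robot as it stands.
- The arm moves only by the shell command python3 -m inch 'ROWS'. ROWS is JSON, a list of rows, each an object with "hand": the closure, from 0 (fully open) to 1 (shut); "slide": the shift along the world's x, y, z in cm, a list of three; "yaw": the turn about the world's z in rad. A call has 1 to 10 rows; each row is the pose to reach, as a shift and turn from the pose commanded when the call began; what a row does not reach only later rows make up. A row lasts 1/8 s, in which the tool goes at most 62.5 mm and 10.7 degrees, less where a joint would pass 70% of its speed; a pose out of reach is approached as far as the arm can. A call with a gripper value outside its range is refused whole. The fingers move at their own pace and stop on an object; the grip force is fixed at half the most. Time passes only in rows, so rows that repeat a pose let the fingers close. It gives the time, the measured TCP pose, the force and the opening at its end, in the units of the state.
- sense(): the state, without advancing time (a new reading comes with each control period).
- capture(name): name is "side" or "top"; returns the picture (384x512x3 uint8, blue, green, red); there is no depth.
- camera_model(name): a dict with "mtx" (3x3 intrinsics, pixels), "k1" (the pictures are not rectified: a ray, as slopes to the right and down, at radius r is drawn at 1 + k1 r^2 times it, then the intrinsics apply), "xyz" and "orientation" of the camera in the world. Camera axes: x right, y up, looking along -z (the intrinsics and any distortion apply to the point x, -y, -z); pixel columns grow to the right and rows downward; lengths in m; the calibration is good to about 2 mm. A picture is of the moment at which its call begins. camera_model takes no time and is no camera call.
- finish_job(): hands the job in, once; it reports no verdict.
The state is a dict: "time_s": time; "joints": joint angles; "joint_velocities": joint speeds; "effort": joint torques, N m; "tcp_pos": TCP position; "ee_rot": TCP orientation; "wrist_force": force on the tool from outside, world axes, zero at the start; "moment": the same for the moment, N m; "gripper_width": opening from 0.0 (shut) to 1.0 (fully open).
Only numpy, scipy, OpenCV 4.12 (cv2) and the standard library are available. Lean on these libraries where they do the work, as an engineer would, in place of code of your own. Each camera call takes 0.05 s, during which the arm holds its last target. There are 200 camera calls.

## Working session

There is one attempt and no reset: what is moved stays moved. The work goes in short steps, Python scripts to look and compute and a shell command to move; the robot and the scene stay as the last step left them, time stands still between calls to the robot, and variables do not carry over. Pictures are saved under pics/ and viewed, about 8 in all and at most 12, crops included, and the job is handed in when it is done.

```bash
mkdir -p pics
cat > h.py <<'E'
import numpy as np,cv2
from station import sense,capture,camera_model
def ray(n,u,v):
    m=camera_model(n);K=np.array(m["mtx"]);k=m["k1"]
    d=np.array([(u-K[0,2])/K[0,0],(v-K[1,2])/K[1,1]]);p=d.copy()
    for _ in range(30): p=d/(1+k*(p@p))
    return np.array(m["xyz"]),np.array(m["orientation"])@np.array([p[0],-p[1],-1])
def at(n,u,v,z):
    o,d=ray(n,u,v);return (o+d*(z-o[2])/d[2])[:3]
def proj(n,P):
    m=camera_model(n);K=np.array(m["mtx"]);c=np.array(m["orientation"]).T@(np.array(P)-np.array(m["xyz"]))
    p=np.array([c[0],-c[1]])/-c[2];p=p*(1+m["k1"]*(p@p));return K[:2,:2]@p+K[:2,2]
E
python3 - <<'E'
from h import *
for n in("top","side"):
    cv2.imwrite(f"pics/{n}0.png",cv2.resize(capture(n),(800,600),interpolation=cv2.INTER_CUBIC)); m=camera_model(n);print(n,m)
s=sense();print(s)
E
```

```text
top {'mtx': array([[474.44201746,   0.        , 253.4240575 ],
       [  0.        , 474.44201746, 194.93320459],
       [  0.        ,   0.        ,   1.        ]]), 'k1': -0.16394874336991025, 'xyz': array([0.33544621, 0.01697449, 1.24655031]), 'orientation': array([[-0.01193634,  0.98735898, -0.15804991],
       [-0.9994136 , -0.01685329, -0.02980643],
       [-0.03209331,  0.15760145,  0.98698116]])}
side {'mtx': array([[367.31052164,   0.        , 259.93577849],
       [  0.        , 367.31052164, 196.04945712],
       [  0.        ,   0.        ,   1.        ]]), 'k1': -0.022816641157466216, 'xyz': array([ 0.16774665, -0.5072848 ,  0.769901  ]), 'orientation': array([[ 0.81289877,  0.43472466, -0.38756942],
       [-0.58239546,  0.60295307, -0.54521842],
       [-0.00333373,  0.66892605,  0.74332148]])}
{'time_s': 0.1, 'joints': array([ 8.19117161e+01,  2.20872854e+01,  3.87424730e-01, -2.42748219e-02,
       -6.84116223e+01, -1.48157030e+01]), 'joint_velocities': array([-0.00084012, -0.13702051,  0.18690371,  0.08940213,  0.00870086,
        0.06378665]), 'effort': array([ 4.93688040e-04, -3.91688597e+01,  1.87934518e+01,  4.23185930e+00,
        1.34764082e-02, -6.71709199e-05]), 'tcp_pos': array([0.24307697, 0.5753585 , 0.29126051]), 'ee_rot': array([[ 9.21097536e-01, -3.89331336e-01, -6.63795675e-04],
       [-3.89331884e-01, -9.21095643e-01, -1.87092829e-03],
       [ 1.16991705e-04,  1.98174425e-03, -9.99998029e-01]]), 'wrist_force': array([-0.63554472,  0.04142897,  0.00700511]), 'moment': array([ 2.07774634e-02, -5.48931818e-05, -1.98454727e-02]), 'gripper_width': 1.0042799003940805}
```

View pics/top0.png

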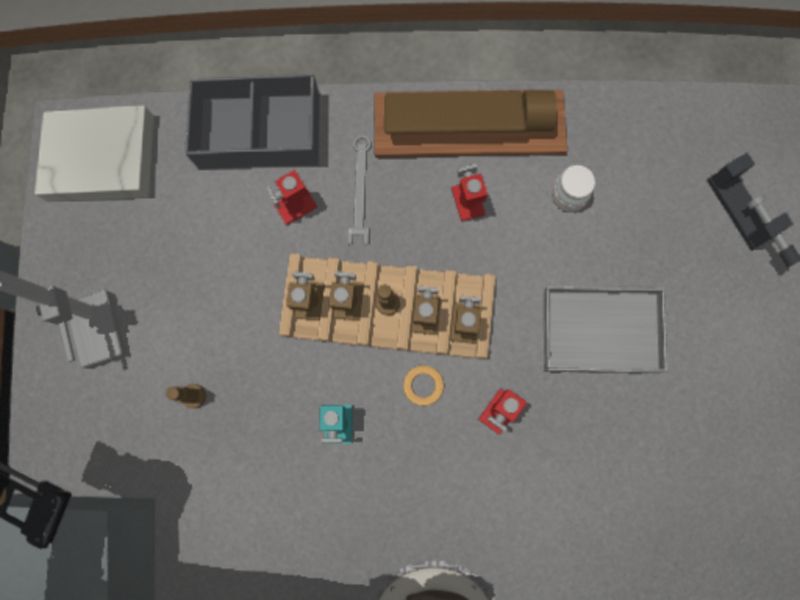

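View pics/side0.png

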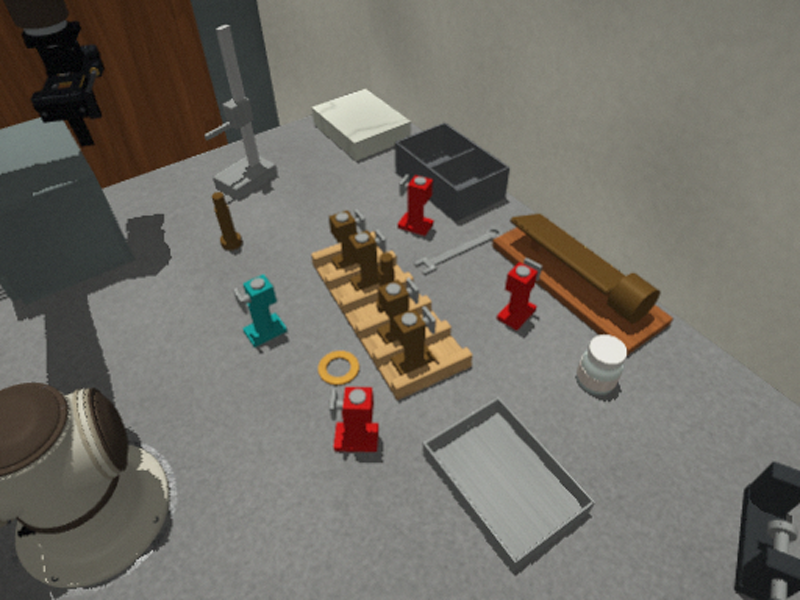

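The top view at 800x600 shows four bronze buffers in the rack at about (299,296), (342,296), (427,310) and (468,319). The things that could be taken for them are the hub bolt at (386,298), the red look-alikes at (290,185), (473,187) and (510,406), and the turquoise one at (333,420). The tray is at (605,330). I choose the four bronze ones and check them in a close crop.

Run:
```python
from h import *
t=capture("top")
# native crop 175..325 x 155..235, x5
c=cv2.resize(t[155:240,175:325],None,fx=5.3333,fy=5.3333,interpolation=cv2.INTER_CUBIC)
c2=cv2.resize(t[175:245,340:435],None,fx=5.3333,fy=5.3333,interpolation=cv2.INTER_CUBIC)
cv2.imwrite("pics/crop1.png",c);cv2.imwrite("pics/crop2.png",c2)
```

```text
(no output)
```

View pics/crop1.png

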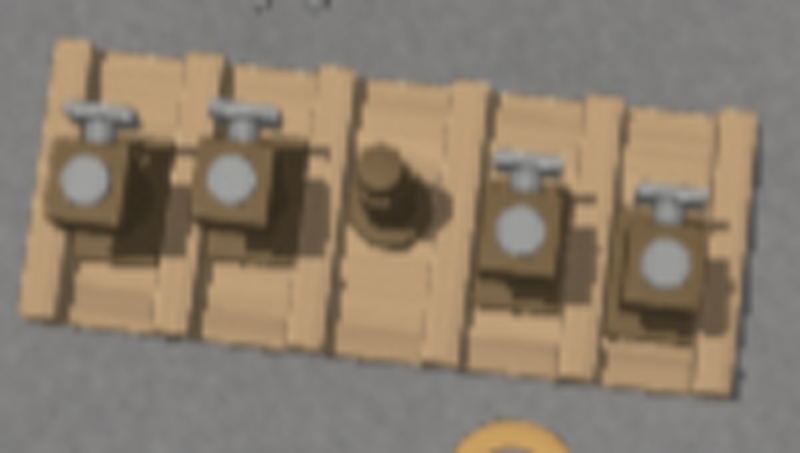

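View pics/crop2.png

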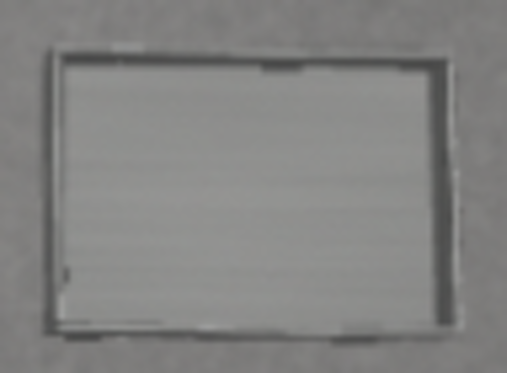

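The crop confirms four bronze heads with grey discs, centred at crop pixels (85,180), (231,180), (521,230) and (665,263). Their pads face away from the robot. The bolt is third from the left. The rack corners are at (57,40), (757,112), (733,397) and (22,318), and the tray rim corners are at (50,47), (452,58), (460,330) and (47,333) in crop 2.

Run:
```python
from h import *
np.set_printoptions(precision=4,suppress=True)
f=lambda x,y,u0,v0:(u0+(x+.5)/5.3333-.5,v0+(y+.5)/5.3333-.5)
def fit(pix,u0,v0,z,L):
    P=np.array([at("top",*f(*p,u0,v0),z)[:2] for p in pix]);Q=np.array(L)
    Pc=P-P.mean(0);Qc=Q-Q.mean(0)
    th=np.arctan2((Qc[:,0]*Pc[:,1]-Qc[:,1]*Pc[:,0]).sum(),(Qc*Pc).sum())
    R=np.array([[np.cos(th),-np.sin(th)],[np.sin(th),np.cos(th)]])
    print(P.mean(0),"th",th,"res",(Pc-Qc@R.T).ravel());return P.mean(0),R
r=lambda a,b:[(a,b),(a,-b),(-a,-b),(-a,b)]
c,R=fit([(57,40),(757,112),(733,397),(22,318)],175,155,.032,r(.07,.176))
t,_=fit([(50,47),(452,58),(460,330),(47,333)],340,175,.035,r(.07,.1))
for p in[(85,180),(231,180),(521,230),(665,263)]:
    q=at("top",*f(*p,175,155),.125)[:2];print(q,"rack",R.T@(q-c))
for p in [(380,165)]: q=at("top",*f(*p,175,155),.132)[:2];print("bolt",q,R.T@(q-c))
# side check
for y in(.132,.066,-.066,-.132): pass
```

```text
[0.5301 0.0686] th -0.1232304205053182 res [-0.0002 -0.0017  0.0002  0.003  -0.0001  0.0019  0.0001 -0.0032]
[ 0.483  -0.2922] th -0.033868077562603904 res [-0.0008 -0.0005 -0.0027 -0.0008  0.0035 -0.0008 -0.0001  0.002 ]
[0.5338 0.2028] rack [-0.0129  0.1336]
[0.5326 0.1362] rack [-0.0059  0.0674]
[0.5075 0.0058] rack [-0.0147 -0.0651]
[ 0.4915 -0.0583] rack [-0.0227 -0.1307]
bolt [0.537  0.0685] [0.0068 0.0007]
```

Run:
```python
from h import *
np.set_printoptions(precision=4,suppress=True)
g=lambda x,y:((x+.5)*.64-.5,(y+.5)*.64-.5)
for p in[(342,217),(362,238),(393,290),(409,320)]: print(at("side",*g(*p),.125))
print("stand base",[at("top",*g(*p),.02)[:2] for p in[(70,365),(122,352),(108,290)]])
o,d=ray("side",*g(222,27));B=at("side",*g(245,165),.02);print("pole base",B,"top", o+d*((B-o)@d)/(d@d))
o,d=ray("side",*g(205,137));print("knob",o+d*((B-o)@d)/(d@d))
```

```text
[0.5356 0.2048 0.125 ]
[0.534 0.137 0.125]
[0.5073 0.0061 0.125 ]
[ 0.4916 -0.0582  0.125 ]
stand base [array([0.4356, 0.6232]), array([0.4578, 0.5273]), array([0.5668, 0.5583])]
pole base [0.5133 0.6093 0.02  ] top [0.5634 0.6994 0.2852]
knob [0.457  0.662  0.0863]
```

The two cameras agree to within 2 mm. I now move over buffer 1, keeping clear of the test stand.

```bash
python3 -m inch '[{"hand":0,"slide":[4,-5,0],"yaw":-0.18},{"hand":0,"slide":[7,-11,0],"yaw":-0.36},{"hand":0,"slide":[9,-17,0],"yaw":-0.54},{"hand":0,"slide":[11,-22,0],"yaw":-0.72},{"hand":0,"slide":[15,-26,-1],"yaw":-0.9},{"hand":0,"slide":[20,-30,-2],"yaw":-1.08},{"hand":0,"slide":[25,-34,-3],"yaw":-1.25},{"hand":0,"slide":[29.1,-37.2,-4.2],"yaw":-1.295},{"hand":0,"slide":[29.1,-37.2,-4.2],"yaw":-1.295},{"hand":0,"slide":[29.1,-37.2,-4.2],"yaw":-1.295}]'
```

```text
time_s: 1.4
tcp_pos: [0.5341, 0.2035, 0.2498]
ee_rot: [[-0.124, -0.992, -0.001], [-0.992, 0.124, -0.0], [0.001, 0.001, -1.0]]
wrist_force: [-0.3, 0.8, 1.3]
gripper_width: 0.995
```

```bash
python3 -m inch '[{"hand":0,"slide":[0,0,-5],"yaw":0},{"hand":0,"slide":[0,0,-9.2],"yaw":0},{"hand":0,"slide":[0,0,-9.2],"yaw":0},{"hand":0,"slide":[0,0,-9.2],"yaw":0}]'
python3 - <<'E'
from h import *
a=[capture(n) for n in("top","side")]
r=np.hstack([cv2.resize(a[0][140:240,150:350],(400,200)),cv2.resize(a[1][110:260,180:310],(400,462))[:200]]) if 0 else None
T=cv2.resize(a[0][130:240,160:310],(800,587),interpolation=cv2.INTER_CUBIC)
S=cv2.resize(a[1][90:240,170:310],(560,600),interpolation=cv2.INTER_CUBIC)
cv2.imwrite("pics/g1.png",S)
E
```

```text
time_s: 1.9
tcp_pos: [0.5348, 0.2051, 0.1603]
ee_rot: [[-0.121, -0.993, 0.003], [-0.993, 0.121, 0.001], [-0.002, -0.003, -1.0]]
wrist_force: [0.3, 0.6, 1.2]
gripper_width: 1.0
```

View pics/g1.png

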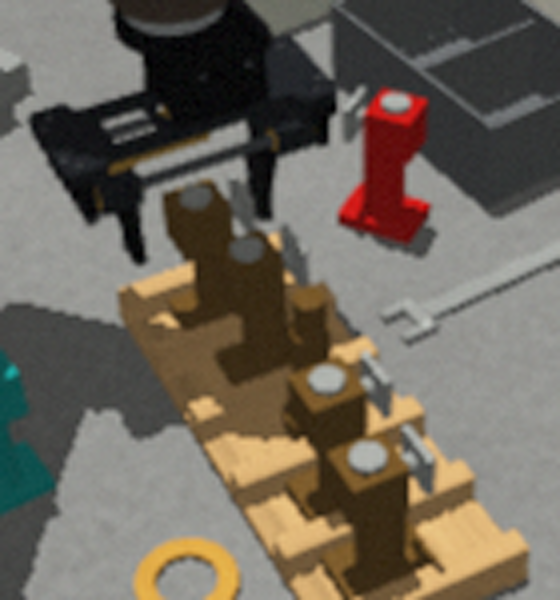

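The fingers stand either side of buffer 1's head, at about (135,235) and (262,195) in the crop. Now the squeeze.

```bash
python3 -m inch '[{"hand":1,"slide":[0,0,0],"yaw":0},{"hand":1,"slide":[0,0,0],"yaw":0},{"hand":1,"slide":[0,0,0],"yaw":0},{"hand":1,"slide":[0,0,0],"yaw":0},{"hand":1,"slide":[0,0,0],"yaw":0},{"hand":1,"slide":[0,0,0],"yaw":0}]';python3 -m inch '[{"hand":1,"slide":[0,0,0],"yaw":0},{"hand":1,"slide":[0,0,0],"yaw":0},{"hand":1,"slide":[0,0,0],"yaw":0},{"hand":1,"slide":[0,0,0],"yaw":0}]'
```

```text
time_s: 2.75
tcp_pos: [0.5342, 0.2039, 0.1583]
ee_rot: [[-0.124, -0.992, -0.0], [-0.992, 0.124, 0.0], [-0.0, 0.0, -1.0]]
wrist_force: [2.3, 1.0, 2.8]
gripper_width: 0.546
time_s: 3.25
tcp_pos: [0.5342, 0.2038, 0.1583]
ee_rot: [[-0.124, -0.992, 0.0], [-0.992, 0.124, 0.0], [-0.0, 0.0, -1.0]]
wrist_force: [2.3, 1.1, 3.1]
gripper_width: 0.549
```

Opening 47.8 mm, so buffer 1 is soft. I go on to test buffer 2.

```bash
python3 -m inch '[{"hand":0,"slide":[0,0,0],"yaw":0},{"hand":0,"slide":[0,0,0],"yaw":0},{"hand":0,"slide":[0,0,0],"yaw":0},{"hand":0,"slide":[0,0,0],"yaw":0},{"hand":0,"slide":[0,0,3],"yaw":0},{"hand":0,"slide":[0,0,7],"yaw":0},{"hand":0,"slide":[-0.1,-3,7],"yaw":0},{"hand":0,"slide":[-0.1,-6.7,7],"yaw":0},{"hand":0,"slide":[-0.1,-6.7,7],"yaw":0},{"hand":0,"slide":[-0.1,-6.7,7],"yaw":0}]';python3 -m inch '[{"hand":0,"slide":[0,0,-4],"yaw":0},{"hand":0,"slide":[0,0,-7],"yaw":0},{"hand":0,"slide":[0,0,-7],"yaw":0},{"hand":0,"slide":[0,0,-7],"yaw":0},{"hand":1,"slide":[0,0,-7],"yaw":0},{"hand":1,"slide":[0,0,-7],"yaw":0},{"hand":1,"slide":[0,0,-7],"yaw":0},{"hand":1,"slide":[0,0,-7],"yaw":0},{"hand":1,"slide":[0,0,-7],"yaw":0},{"hand":1,"slide":[0,0,-7],"yaw":0}]';python3 -m inch '[{"hand":1,"slide":[0,0,0],"yaw":0},{"hand":1,"slide":[0,0,0],"yaw":0},{"hand":1,"slide":[0,0,0],"yaw":0},{"hand":1,"slide":[0,0,0],"yaw":0}]'
```

```text
time_s: 4.5
tcp_pos: [0.5333, 0.1369, 0.2283]
ee_rot: [[-0.124, -0.992, 0.0], [-0.992, 0.124, 0.0], [-0.0, -0.0, -1.0]]
wrist_force: [-0.1, 0.5, -0.2]
gripper_width: 0.998
time_s: 5.75
tcp_pos: [0.5343, 0.1371, 0.1593]
ee_rot: [[-0.123, -0.992, 0.003], [-0.992, 0.123, 0.001], [-0.001, -0.003, -1.0]]
wrist_force: [2.3, 0.7, 6.2]
gripper_width: 0.625
time_s: 6.25
tcp_pos: [0.5342, 0.1371, 0.1593]
ee_rot: [[-0.123, -0.992, 0.003], [-0.992, 0.123, 0.001], [-0.001, -0.003, -1.0]]
wrist_force: [2.4, -0.2, 5.0]
gripper_width: 0.626
```

Opening 54.4 mm, so buffer 2 is sound. On to buffer 3.

```bash
python3 -m inch '[{"hand":0,"slide":[0,0,0],"yaw":0},{"hand":0,"slide":[0,0,0],"yaw":0},{"hand":0,"slide":[0,0,0],"yaw":0},{"hand":0,"slide":[0,0,0],"yaw":0},{"hand":0,"slide":[0,0,3],"yaw":0},{"hand":0,"slide":[0,0,8],"yaw":0},{"hand":0,"slide":[-1.2,-5,8],"yaw":0},{"hand":0,"slide":[-2.3,-10,8],"yaw":0},{"hand":0,"slide":[-2.6,-13.1,8],"yaw":0},{"hand":0,"slide":[-2.6,-13.1,8],"yaw":0}]';python3 -m inch '[{"hand":0,"slide":[0,0,-4],"yaw":0},{"hand":0,"slide":[0,0,-8],"yaw":0},{"hand":0,"slide":[0,0,-8],"yaw":0},{"hand":0,"slide":[0,0,-8],"yaw":0},{"hand":1,"slide":[0,0,-8],"yaw":0},{"hand":1,"slide":[0,0,-8],"yaw":0},{"hand":1,"slide":[0,0,-8],"yaw":0},{"hand":1,"slide":[0,0,-8],"yaw":0},{"hand":1,"slide":[0,0,-8],"yaw":0},{"hand":1,"slide":[0,0,-8],"yaw":0}]';python3 -m inch '[{"hand":1,"slide":[0,0,0],"yaw":0},{"hand":1,"slide":[0,0,0],"yaw":0},{"hand":1,"slide":[0,0,0],"yaw":0},{"hand":1,"slide":[0,0,0],"yaw":0}]'
```

```text
time_s: 7.5
tcp_pos: [0.5062, 0.004, 0.238]
ee_rot: [[-0.127, -0.992, -0.002], [-0.992, 0.127, -0.0], [0.0, 0.002, -1.0]]
wrist_force: [0.1, 0.3, -0.1]
gripper_width: 0.999
time_s: 8.75
tcp_pos: [0.5074, 0.0059, 0.1585]
ee_rot: [[-0.124, -0.992, 0.0], [-0.992, 0.124, 0.0], [-0.0, -0.0, -1.0]]
wrist_force: [2.3, 0.7, 4.0]
gripper_width: 0.545
time_s: 9.25
tcp_pos: [0.5075, 0.0058, 0.1585]
ee_rot: [[-0.124, -0.992, 0.001], [-0.992, 0.124, 0.0], [-0.0, -0.001, -1.0]]
wrist_force: [1.4, 2.4, 4.5]
gripper_width: 0.549
```

Buffer 3 is soft at 47.8 mm. Next is buffer 4, at a shift of (-1.6, -6.4) cm.

```bash
python3 -m inch '[{"hand":0,"slide":[0,0,0],"yaw":0},{"hand":0,"slide":[0,0,0],"yaw":0},{"hand":0,"slide":[0,0,0],"yaw":0},{"hand":0,"slide":[0,0,0],"yaw":0},{"hand":0,"slide":[0,0,3],"yaw":0},{"hand":0,"slide":[0,0,7],"yaw":0},{"hand":0,"slide":[-0.8,-3.2,7],"yaw":0},{"hand":0,"slide":[-1.6,-6.4,7],"yaw":0},{"hand":0,"slide":[-1.6,-6.4,7],"yaw":0},{"hand":0,"slide":[-1.6,-6.4,7],"yaw":0}]';python3 -m inch '[{"hand":0,"slide":[0,0,-4],"yaw":0},{"hand":0,"slide":[0,0,-7],"yaw":0},{"hand":0,"slide":[0,0,-7],"yaw":0},{"hand":0,"slide":[0,0,-7],"yaw":0},{"hand":1,"slide":[0,0,-7],"yaw":0},{"hand":1,"slide":[0,0,-7],"yaw":0},{"hand":1,"slide":[0,0,-7],"yaw":0},{"hand":1,"slide":[0,0,-7],"yaw":0},{"hand":1,"slide":[0,0,-7],"yaw":0},{"hand":1,"slide":[0,0,-7],"yaw":0}]';python3 -m inch '[{"hand":1,"slide":[0,0,0],"yaw":0},{"hand":1,"slide":[0,0,0],"yaw":0},{"hand":1,"slide":[0,0,0],"yaw":0},{"hand":1,"slide":[0,0,0],"yaw":0}]'
```

```text
time_s: 10.5
tcp_pos: [0.4912, -0.0582, 0.2281]
ee_rot: [[-0.124, -0.992, -0.0], [-0.992, 0.124, 0.0], [0.0, 0.0, -1.0]]
wrist_force: [0.4, 0.3, -0.6]
gripper_width: 0.997
time_s: 11.75
tcp_pos: [0.4923, -0.0582, 0.1591]
ee_rot: [[-0.123, -0.992, 0.003], [-0.992, 0.123, 0.0], [-0.0, -0.003, -1.0]]
wrist_force: [3.5, 0.2, 5.0]
gripper_width: 0.628
time_s: 12.25
tcp_pos: [0.4923, -0.0582, 0.1592]
ee_rot: [[-0.123, -0.992, 0.003], [-0.992, 0.123, 0.0], [-0.0, -0.003, -1.0]]
wrist_force: [3.3, 0.6, 5.3]
gripper_width: 0.628
```

Buffer 4 is sound at 54.6 mm, so buffers 1 and 3 are the soft ones. I fetch buffer 3 first.

```bash
python3 -m inch '[{"hand":0,"slide":[0,0,0],"yaw":0},{"hand":0,"slide":[0,0,0],"yaw":0},{"hand":0,"slide":[0,0,0],"yaw":0},{"hand":0,"slide":[0,0,0],"yaw":0},{"hand":0,"slide":[0,0,3],"yaw":0},{"hand":0,"slide":[0,0,7],"yaw":0},{"hand":0,"slide":[0.8,3.2,7],"yaw":0},{"hand":0,"slide":[1.6,6.4,7],"yaw":0},{"hand":0,"slide":[1.6,6.4,7],"yaw":0},{"hand":0,"slide":[1.6,6.4,7],"yaw":0}]';python3 -m inch '[{"hand":0,"slide":[0,0,-4],"yaw":0},{"hand":0,"slide":[0,0,-7],"yaw":0},{"hand":0,"slide":[0,0,-7],"yaw":0},{"hand":1,"slide":[0,0,-7],"yaw":0},{"hand":1,"slide":[0,0,-7],"yaw":0},{"hand":1,"slide":[0,0,-7],"yaw":0},{"hand":1,"slide":[0,0,-7],"yaw":0},{"hand":1,"slide":[0,0,-7],"yaw":0},{"hand":1,"slide":[0,0,-7],"yaw":0},{"hand":1,"slide":[0,0,-7],"yaw":0}]';python3 -m inch '[{"hand":1,"slide":[0,0,0],"yaw":0},{"hand":1,"slide":[0,0,1],"yaw":0},{"hand":1,"slide":[0,0,3],"yaw":0},{"hand":1,"slide":[0,0,6],"yaw":0},{"hand":1,"slide":[0,0,10],"yaw":0},{"hand":1,"slide":[0,0,14],"yaw":0},{"hand":1,"slide":[0,0,14],"yaw":0}]'
python3 - <<'E'
from h import *
a=capture("side")
cv2.imwrite("pics/lift3.png",cv2.resize(a[40:270,150:400],(652,600),interpolation=cv2.INTER_CUBIC))
E
```

```text
time_s: 13.5
tcp_pos: [0.5066, 0.0054, 0.2278]
ee_rot: [[-0.124, -0.992, -0.002], [-0.992, 0.124, -0.0], [0.001, 0.002, -1.0]]
wrist_force: [0.5, -0.4, 0.2]
gripper_width: 1.002
time_s: 14.75
tcp_pos: [0.5089, 0.006, 0.1594]
ee_rot: [[-0.123, -0.992, 0.004], [-0.992, 0.123, 0.001], [-0.001, -0.004, -1.0]]
wrist_force: [4.5, -1.0, 5.6]
gripper_width: 0.544
time_s: 15.62
tcp_pos: [0.5067, 0.0058, 0.2994]
ee_rot: [[-0.124, -0.992, 0.001], [-0.992, 0.124, 0.002], [-0.002, -0.001, -1.0]]
wrist_force: [1.2, -0.6, -6.1]
gripper_width: 0.545
```

View pics/lift3.png

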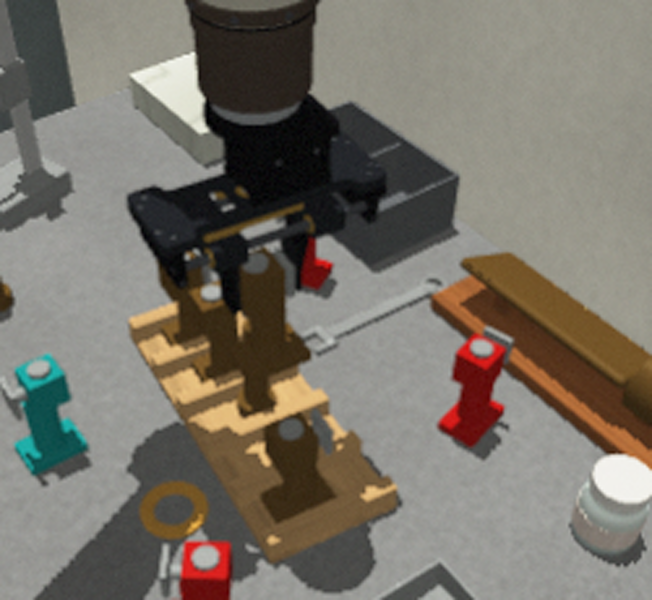

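Buffer 3 hangs upright in the fingers, with its head at (262,290) and its foot near (258,400). I carry it over to the tray.

```bash
python3 -m inch '[{"hand":1,"slide":[0,-3,1],"yaw":0},{"hand":1,"slide":[-0.5,-8,1],"yaw":0.02},{"hand":1,"slide":[-1,-13,1],"yaw":0.04},{"hand":1,"slide":[-1.5,-18,1],"yaw":0.06},{"hand":1,"slide":[-2,-23,1],"yaw":0.08},{"hand":1,"slide":[-2.5,-28,1],"yaw":0.09},{"hand":1,"slide":[-2.8,-32,1],"yaw":0.09},{"hand":1,"slide":[-2.9,-34.3,0],"yaw":0.09},{"hand":1,"slide":[-2.9,-34.3,0],"yaw":0.09},{"hand":1,"slide":[-2.9,-34.3,0],"yaw":0.09}]';python3 -m inch '[{"hand":1,"slide":[0,0,-5],"yaw":0},{"hand":1,"slide":[0,0,-9],"yaw":0},{"hand":1,"slide":[0,0,-12],"yaw":0},{"hand":1,"slide":[0,0,-13.5],"yaw":0},{"hand":1,"slide":[0,0,-14.2],"yaw":0},{"hand":1,"slide":[0,0,-14.2],"yaw":0},{"hand":1,"slide":[0,0,-14.2],"yaw":0}]'
python3 - <<'E'
from h import *
a=capture("side")
cv2.imwrite("pics/pl3.png",cv2.resize(a[160:370,250:430],(514,600),interpolation=cv2.INTER_CUBIC))
E
```

```text
time_s: 16.92
tcp_pos: [0.4772, -0.3364, 0.2956]
ee_rot: [[-0.034, -0.999, -0.005], [-0.999, 0.034, 0.003], [-0.003, 0.005, -1.0]]
wrist_force: [-0.3, -0.5, -4.8]
gripper_width: 0.543
time_s: 17.8
tcp_pos: [0.479, -0.3375, 0.1576]
ee_rot: [[-0.034, -0.999, 0.002], [-0.999, 0.034, -0.001], [0.001, -0.002, -1.0]]
wrist_force: [0.7, 0.3, -5.5]
gripper_width: 0.547
```

View pics/pl3.png

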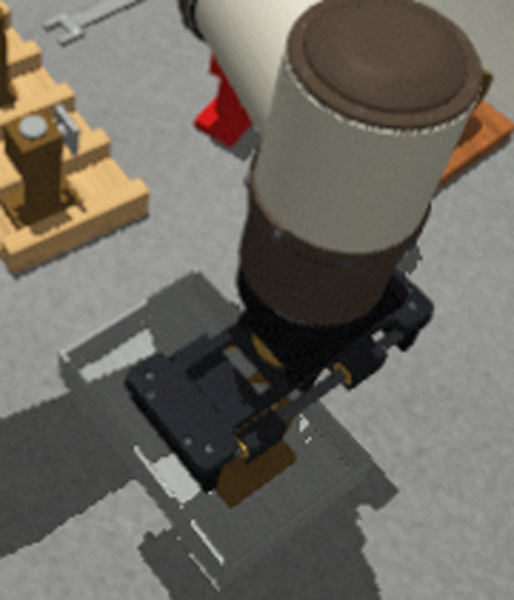

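The gripper is well within the tray outline and still carries the buffer's weight. I lower the last few mm, watching the force.

```bash
python3 -m inch '[{"hand":1,"slide":[0,0,-0.3],"yaw":0},{"hand":1,"slide":[0,0,-0.5],"yaw":0},{"hand":1,"slide":[0,0,-0.5],"yaw":0},{"hand":1,"slide":[0,0,-0.5],"yaw":0}]'
```

```text
time_s: 18.35
tcp_pos: [0.4783, -0.3374, 0.1515]
ee_rot: [[-0.034, -0.999, 0.0], [-0.999, 0.034, -0.0], [0.0, -0.0, -1.0]]
wrist_force: [0.5, 0.8, -3.6]
gripper_width: 0.544
```

```bash
python3 -m inch '[{"hand":1,"slide":[0,0,-0.1],"yaw":0},{"hand":1,"slide":[0,0,-0.1],"yaw":0},{"hand":1,"slide":[0,0,-0.1],"yaw":0}]'
```

```text
time_s: 18.73
tcp_pos: [0.4783, -0.3374, 0.1514]
ee_rot: [[-0.034, -0.999, 0.0], [-0.999, 0.034, -0.001], [0.001, -0.0, -1.0]]
wrist_force: [-2.8, 2.1, 5.7]
gripper_width: 0.545
```

It has touched down at +5.7 N. I release it, retract and go back to buffer 1.

```bash
python3 -m inch '[{"hand":0,"slide":[0,0,0],"yaw":0},{"hand":0,"slide":[0,0,0],"yaw":0},{"hand":0,"slide":[0,0,0],"yaw":0},{"hand":0,"slide":[0,0,0],"yaw":0},{"hand":0,"slide":[0,0,0],"yaw":0},{"hand":0,"slide":[0,0,3],"yaw":0},{"hand":0,"slide":[0,0,8],"yaw":0},{"hand":0,"slide":[0,0,11],"yaw":0},{"hand":0,"slide":[0,0,11],"yaw":0}]';python3 -m inch '[{"hand":0,"slide":[0.6,6,0],"yaw":-0.01},{"hand":0,"slide":[1.2,12,0],"yaw":-0.02},{"hand":0,"slide":[1.8,18,0],"yaw":-0.03},{"hand":0,"slide":[2.4,24,0],"yaw":-0.04},{"hand":0,"slide":[3,30,0],"yaw":-0.05},{"hand":0,"slide":[3.6,36,0],"yaw":-0.06},{"hand":0,"slide":[4.4,42,0],"yaw":-0.07},{"hand":0,"slide":[5,48,0],"yaw":-0.08},{"hand":0,"slide":[5.6,54.1,-1],"yaw":-0.09},{"hand":0,"slide":[5.6,54.1,-1],"yaw":-0.09}]'
python3 - <<'E'
from h import *
a=capture("side")
cv2.imwrite("pics/mid.png",cv2.resize(a[70:370,180:400],(440,600),interpolation=cv2.INTER_CUBIC))
E
```

```text
time_s: 19.85
tcp_pos: [0.4794, -0.3378, 0.2635]
ee_rot: [[-0.034, -0.999, 0.006], [-0.999, 0.034, -0.003], [0.003, -0.006, -1.0]]
wrist_force: [0.3, -0.4, 0.1]
gripper_width: 0.998
time_s: 21.1
tcp_pos: [0.5336, 0.2071, 0.2477]
ee_rot: [[-0.119, -0.993, -0.003], [-0.993, 0.119, -0.002], [0.002, 0.003, -1.0]]
wrist_force: [-0.6, -1.1, 0.5]
gripper_width: 0.999
```

View pics/mid.png

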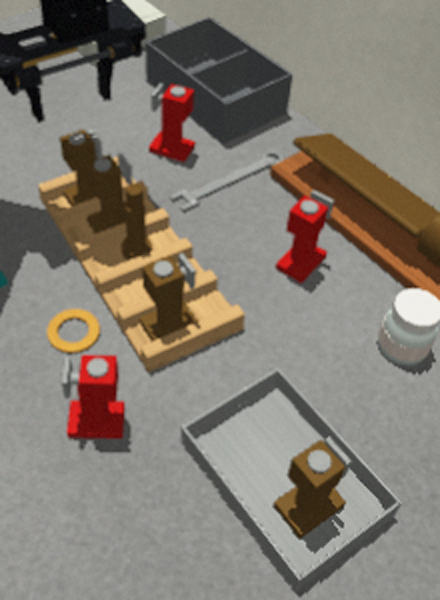

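Buffer 3 stands upright in the tray at (315,490), and everything else is unmoved. Now I grip buffer 1 and lift it.

```bash
python3 -m inch '[{"hand":0,"slide":[0,0,0],"yaw":0},{"hand":0,"slide":[0,0,-5],"yaw":0},{"hand":0,"slide":[0,0,-9.2],"yaw":0},{"hand":0,"slide":[0,0,-9.2],"yaw":0},{"hand":1,"slide":[0,0,-9.2],"yaw":0},{"hand":1,"slide":[0,0,-9.2],"yaw":0},{"hand":1,"slide":[0,0,-9.2],"yaw":0},{"hand":1,"slide":[0,0,-9.2],"yaw":0},{"hand":1,"slide":[0,0,-9.2],"yaw":0},{"hand":1,"slide":[0,0,-9.2],"yaw":0}]';python3 -m inch '[{"hand":1,"slide":[0,0,0],"yaw":0},{"hand":1,"slide":[0,0,0],"yaw":0},{"hand":1,"slide":[0,0,1],"yaw":0},{"hand":1,"slide":[0,0,3],"yaw":0},{"hand":1,"slide":[0,0,6],"yaw":0},{"hand":1,"slide":[0,0,10],"yaw":0},{"hand":1,"slide":[0,0,15],"yaw":0},{"hand":1,"slide":[0,0,16],"yaw":0},{"hand":1,"slide":[0,0,16],"yaw":0}]'
```

```text
time_s: 22.4
tcp_pos: [0.5355, 0.2043, 0.1595]
ee_rot: [[-0.123, -0.992, 0.004], [-0.992, 0.123, 0.001], [-0.002, -0.003, -1.0]]
wrist_force: [3.0, -1.4, 4.4]
gripper_width: 0.544
time_s: 23.52
tcp_pos: [0.5327, 0.2034, 0.3161]
ee_rot: [[-0.124, -0.992, -0.005], [-0.992, 0.124, -0.001], [0.001, 0.005, -1.0]]
wrist_force: [-0.5, 0.1, -6.6]
gripper_width: 0.545
```

```bash
python3 -m inch '[{"hand":1,"slide":[-0.4,-3.5,0],"yaw":0},{"hand":1,"slide":[-1,-9,0],"yaw":0.02},{"hand":1,"slide":[-1.7,-15,0],"yaw":0.03},{"hand":1,"slide":[-2.4,-21,0],"yaw":0.05},{"hand":1,"slide":[-3.2,-27,0],"yaw":0.06},{"hand":1,"slide":[-3.9,-33,0],"yaw":0.07},{"hand":1,"slide":[-4.6,-38.5,0],"yaw":0.08},{"hand":1,"slide":[-5.1,-43,0],"yaw":0.09},{"hand":1,"slide":[-5.3,-45.1,0],"yaw":0.09},{"hand":1,"slide":[-5.3,-45.1,0],"yaw":0.09}]';python3 -m inch '[{"hand":1,"slide":[0,0,0],"yaw":0},{"hand":1,"slide":[0,0,-5],"yaw":0},{"hand":1,"slide":[0,0,-10],"yaw":0},{"hand":1,"slide":[0,0,-13.5],"yaw":0},{"hand":1,"slide":[0,0,-15.5],"yaw":0},{"hand":1,"slide":[0,0,-16.4],"yaw":0},{"hand":1,"slide":[0,0,-16.7],"yaw":0},{"hand":1,"slide":[0,0,-16.7],"yaw":0},{"hand":1,"slide":[0,0,-16.7],"yaw":0}]'
```

```text
time_s: 24.78
tcp_pos: [0.4794, -0.2481, 0.3144]
ee_rot: [[-0.037, -0.999, -0.008], [-0.999, 0.037, 0.003], [-0.003, 0.008, -1.0]]
wrist_force: [0.5, -0.1, -6.3]
gripper_width: 0.545
time_s: 25.9
tcp_pos: [0.4818, -0.2474, 0.1521]
ee_rot: [[-0.034, -0.999, 0.002], [-0.999, 0.034, -0.0], [0.0, -0.002, -1.0]]
wrist_force: [0.6, 0.8, -5.8]
gripper_width: 0.542
```

```bash
python3 -m inch '[{"hand":1,"slide":[0,0,-0.1],"yaw":0},{"hand":1,"slide":[0,0,-0.1],"yaw":0},{"hand":1,"slide":[0,0,-0.1],"yaw":0}]'
```

```text
time_s: 26.28
tcp_pos: [0.4819, -0.2474, 0.1515]
ee_rot: [[-0.034, -0.999, 0.002], [-0.999, 0.034, -0.001], [0.001, -0.002, -1.0]]
wrist_force: [-1.8, 2.1, 5.7]
gripper_width: 0.548
```

It has touched down. I release, rise and clear the view.

```bash
python3 -m inch '[{"hand":0,"slide":[0,0,0],"yaw":0},{"hand":0,"slide":[0,0,0],"yaw":0},{"hand":0,"slide":[0,0,0],"yaw":0},{"hand":0,"slide":[0,0,0],"yaw":0},{"hand":0,"slide":[0,0,0],"yaw":0},{"hand":0,"slide":[0,0,3],"yaw":0},{"hand":0,"slide":[0,0,8],"yaw":0},{"hand":0,"slide":[0,0,14],"yaw":0},{"hand":0,"slide":[0,0,18],"yaw":0}]';python3 -m inch '[{"hand":0,"slide":[0,0,4],"yaw":0},{"hand":0,"slide":[-3,-6,4],"yaw":0},{"hand":0,"slide":[-7,-10,4],"yaw":0},{"hand":0,"slide":[-11,-14,4],"yaw":0},{"hand":0,"slide":[-15,-18,4],"yaw":0},{"hand":0,"slide":[-15,-18,4],"yaw":0},{"hand":0,"slide":[-15,-18,4],"yaw":0}]'
python3 - <<'E'
from h import *
a=capture("top");b=capture("side")
A=cv2.resize(a[70:290,100:440],(680,440),interpolation=cv2.INTER_CUBIC)
cv2.imwrite("pics/endt.png",A);cv2.imwrite("pics/ends.png",cv2.resize(b,(800,600),interpolation=cv2.INTER_CUBIC))
E
```

```text
time_s: 27.4
tcp_pos: [0.4816, -0.2475, 0.3335]
ee_rot: [[-0.034, -0.999, 0.004], [-0.999, 0.034, -0.001], [0.001, -0.004, -1.0]]
wrist_force: [1.0, 0.2, -0.1]
gripper_width: 1.002
time_s: 28.28
tcp_pos: [0.3311, -0.4273, 0.3701]
ee_rot: [[-0.035, -0.999, 0.0], [-0.999, 0.035, 0.0], [-0.0, -0.0, -1.0]]
wrist_force: [0.3, 0.1, -0.3]
gripper_width: 1.003
```

View pics/endt.png

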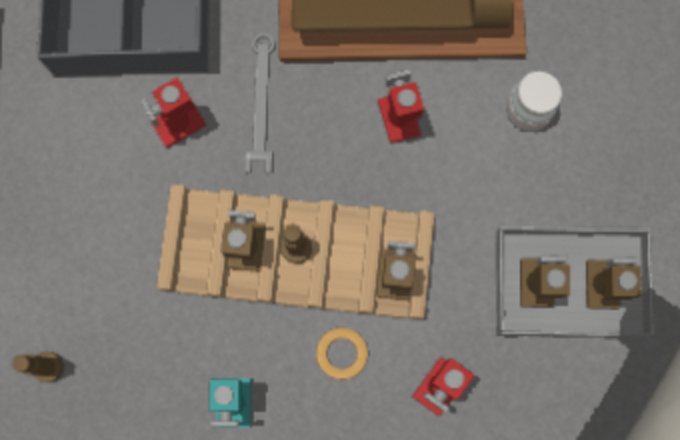

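View pics/ends.png

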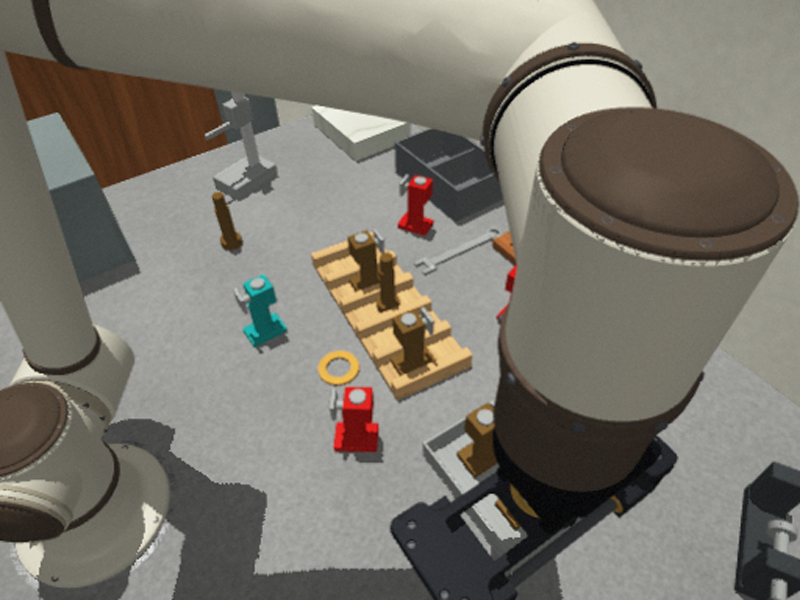

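Both soft buffers stand upright in the tray, at (545,282) and (613,283) in the top view. The two sound ones are in their own slots at (238,238) and (399,270). All the other things are where they were, and the gripper touches nothing.

```bash
python3 -c "from station import finish_job; print(finish_job())"
```

```text
the job is handed in; nothing more can be done
None
```

I squeezed all four buffers; two were soft, and both now stand upright in the scrap tray. From the robot's left, they closed to about 47.8, 54.4, 47.8 and 54.6 mm. The first and third sank deep, so I moved those two. The second and fourth went firm at about 54 mm and stay in their own slots.

The last pictures showed both tray buffers upright and both sound ones standing. The bolts, washer, wrench, jar and look-alikes had not visibly moved. I handed in at about 28 s with the gripper open and clear. The largest wrist force I read was about 7 N, and no check failed or disagreed.

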